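# Find the heavy side of the closed rotator drum and hold it down

### The arm

A 6-joint arm with a two-finger parallel gripper is mounted at the origin on a cart in front of the work surface, level with it; the furniture and walls round the work are solid. World frame = base frame: x ahead of the robot, y to its left, z up, the work surface at z = 0. Lengths are in mm, angles in rad, forces in N, time in s.
With the tool pointing down it reaches from about 400 to 825 mm from the base axis. Payload 7 kg.
Tool frame: the origin (TCP) lies at the very end of the fingers, on their centre line; the grasp point (between the pads) lies 19 mm behind it; z points along the fingers, x is the direction in which the jaws open and shut, and the axes are right-handed (so a half turn about z gives the same grasp; the last joint's range is limited). The gripper opens to 88 mm and grips with 3 to 60 N. Pads are 19 mm wide; open, the fingers measure 130 mm over their backs; the gripper's body (78 mm by 193 mm) begins 47 mm behind the grasp point.
Start: joints at [1.51, 0.359, 0.012, 0, -1.224, -0.288], TCP at [230.703, 634.327, 189.961] pointing down, gripper open.
Joint ranges: [-3.07, 3.07], [-1.43, 2.12], [-1.02, 1.25], [-3.03, 1.67], [-3.05, -0], [-3.03, 3.03]. Speed limits (rad/s): [2.39, 2.39, 3.01, 3.14, 3.14, 3.14].

### API

Orientations are given as a unit quaternion [w, x, y, z].
In Python, from plant import * gives the robot as it stands.
- The arm moves only by the shell command python3 -m handwheel 'ROWS'. ROWS is JSON, a list of rows, each an object with "xyz": the shift along the tool's x, y, z in mm, a list of three; "rotation": the turn, a rotation vector about the tool's x, y, z in rad, a list of three; "claw": the closure, from 0 (fully open) to 1 (shut). A call has 1 to 10 rows; each row shifts and turns the commanded pose from where the row before left it, along the tool's axes as they then stand; what a row does not reach is not made up. A row lasts 1/10 s, in which the tool goes at most 50 mm and 8.59 degrees, less where a joint would pass 70% of its speed; a pose out of reach is approached as far as the arm can. A call is refused whole if a number of a shift passes 50 or a number of a turn 0.15, either way. A call with a gripper value outside its range is refused whole. The fingers move at their own pace and stop on an object; the grip force is fixed at half the most. Time passes only in rows, so rows that do not move let the fingers close. It gives the time, the measured TCP pose, the force and the opening at its end, in the units of the state.
- get_obs(): the state, without advancing time (a new reading comes with each control period).
- camera(name): name is "scene" or "top" or "wrist"; returns the picture (384x512x3 uint8, red, green, blue); there is no depth.
- camera_info(name): a dict with "camera_matrix" (3x3 intrinsics, pixels), "eye" and "attitude" of the camera in the world. Camera axes: x right, y up, looking along -z (the intrinsics and any distortion apply to the point x, -y, -z); pixel columns grow to the right and rows downward; lengths in mm; the calibration is good to about 2 mm. A picture is of the moment at which its call begins: read the wrist's pose just before it. camera_info takes no time and is no camera call; for the wrist camera it gives the pose at the moment of the call.
- finish_job(): hands the job in, once; it reports no verdict.
The state is a dict: "time": time; "qpos": joint angles; "joint_velocities": joint speeds; "joint_efforts": joint torques, N m; "position": TCP position; "orientation": TCP orientation; "wrist_force": force on the tool from outside, world axes, zero at the start; "wrist_torque": the same for the moment, N m; "opening": finger opening in mm.
Only numpy, scipy, OpenCV 4.12 (cv2) and the standard library are available. Lean on these libraries where they do the work, as an engineer would, in place of code of your own. Each camera call takes 0.05 s, during which the arm holds its last target. There are 200 camera calls.

### The job

The closed drum of the hand-cranked tube rotator is loaded unevenly and nothing on it shows where. Take hold of the crank handle and turn the drum at least one full turn, feeling where the crank goes hard and where it goes easily; then stop with the heavy side straight down and finish there, still gripping the handle and keeping the drum still. Do not push about or tip the stain jar, the petri dish and the marker beside it.

Things in the scene. Friction and masses are not known exactly. Their poses are not given: they have to be found in the camera images.
- rotator: fixed white stand of a tube rotator: foot 190 x 170 x 16 mm with a pedestal at its rear, bolted down. Origin: centre of the foot's underside; its -x is the front, roughly towards the robot, z up. It carries a drum and a crank on a level axis along its own x, 185 mm above the worktop. Ahead of the crank arm nothing but the handle is in the way.
- drum_front (a point): centre of the front of the plain closed aluminium drum, 164 mm across and 66 mm long, on its axis; axes as the stand's. The crank arm, flat steel 55 mm long with a hub 40 mm across, sits 18 to 26 mm ahead of it. An uneven load hides inside: where its heavy side lies relative to the crank differs every time but stays the same during a run.
- crank_centre (a point): the point on the drum's axis abreast of the handle's grip point, 125 mm ahead of the stand's origin and 185 mm up; axes as the stand's, fixed to the stand. The grip point runs round it in a circle of 55 mm radius, in the upright plane of its y and z.
- crank_handle: black round sleeve, 22 mm across, 90 mm long, level, along the stand's x, running forward from the crank arm (own x -63 to -153 mm). It spins freely on its pin, so a gripper holding it across, pointing down, can go round the circle without turning. Origin on the pin's axis (at own x = 0, inside the drum), 55 mm off the drum's axis.
- handle_grip (a point): the point on the handle's axis where to take it: 28 mm behind its free end, 66 mm ahead of the crank arm.
- drum (a joint): angle of drum and crank, rad, no end stops. 0: handle straight above the axis; grows clockwise as seen from the robot (pi/2: handle at the stand's -y). A drag of 0.36 N m (6.5 N at the handle) keeps it where it is left. The load adds up to 0.27 N m (5 N at the handle), against the turning while the heavy side climbs, with it while it sinks, none with it at top or bottom.
- hidden_load (a joint): for the judge only: how far the unseen load sags outward on its stiff mount, m. 0.0002 with the heavy side straight down, -0.0002 straight up, in between as the cosine; far less than the noise of the readings, so find the heavy side by feel.
- stain_jar0: loose purple jar with a white lid, 53 mm across, 100 mm tall, standing beside the rotator; origin at the centre of its underside. A bystander.
- petri0: loose petri dish, 56 mm across, 14 mm tall, near the rotator; origin at the centre of its underside. A bystander.
- marker0: loose marker lying on the worktop, 13 x 125 x 14 mm, origin at its centre underneath. A bystander. (Another, not listed: the tall fridge at the far left has an upright bar handle on its front at x 0.30 to 0.32, y 0.66 to 0.68, z 0.14 to 0.41 m; an arm that starts beside it should draw back towards -x before it swings to the worktop.)

How it is judged:
By the outcome, as a careful person would: the job done as asked, in the order asked, and still so for the second after the job is handed in, while the arm keeps its last pose, push and grip.
It also fails if it takes over 72 s, if anything falls off the work surface, if the arm or the gripper's body presses on something with over 40 N, if the wrist force passes 120 N, or if a joint passes its speed limit or range.

## Working session

There is one attempt and no reset: what is moved stays moved. The work goes in short steps, Python scripts to look and compute and a shell command to move; the robot and the scene stay as the last step left them, time stands still between calls to the robot, and variables do not carry over. Pictures are saved under pics/ and viewed, about 8 in all and at most 12, crops included, and the job is handed in when it is done.

```bash
ls; mkdir -p pics; python3 - <<'E'
from plant import *
import cv2
o=get_obs();print(o)
for n in("scene","top"):
    cv2.imwrite(f"pics/{n}0.png",cv2.resize(camera(n),None,fx=1.5,fy=1.5,interpolation=cv2.INTER_CUBIC)[:,:,::-1]);print(camera_info(n))
E
```

```text
pics
{'time': 0.0, 'qpos': array([ 1.51011614e+00,  3.59366607e-01,  1.10565912e-02, -3.50711358e-04,
       -1.22411212e+00, -2.88113647e-01]), 'joint_velocities': array([-0.00066393,  0.00158836, -0.00047689,  0.00130008,  0.00201743,
        0.00087637]), 'joint_efforts': array([ 1.34705337e-03, -5.82720566e+01,  2.93057781e+01,  6.99706122e+00,
        7.29577179e-03, -1.50381425e-04]), 'position': array([230.52436781, 633.82251235, 189.03477335]), 'orientation': array([-6.34933008e-04, -5.73638730e-01,  8.19108002e-01, -5.33721086e-04]), 'wrist_force': array([-0.42854231,  0.06974631, -0.43016075]), 'wrist_torque': array([ 0.04793563, -0.02263831,  0.03799917]), 'opening': 87.89088834185156}
{'camera_matrix': array([[374.30988957,   0.        , 256.16778329],
       [  0.        , 374.30988957, 193.3106328 ],
       [  0.        ,   0.        ,   1.        ]]), 'eye': array([-117.02163398, -409.70425089,  822.50478618]), 'attitude': array([ 0.79241264,  0.36322541, -0.2008912 , -0.44698124])}
{'camera_matrix': array([[354.58445983,   0.        , 254.52254077],
       [  0.        , 354.58445983, 191.49411895],
       [  0.        ,   0.        ,   1.        ]]), 'eye': array([ 443.80833186,   -2.30519587, 1187.61799258]), 'attitude': array([ 0.71497615,  0.03694649, -0.03973185, -0.69704049])}
```

View pics/scene0.png

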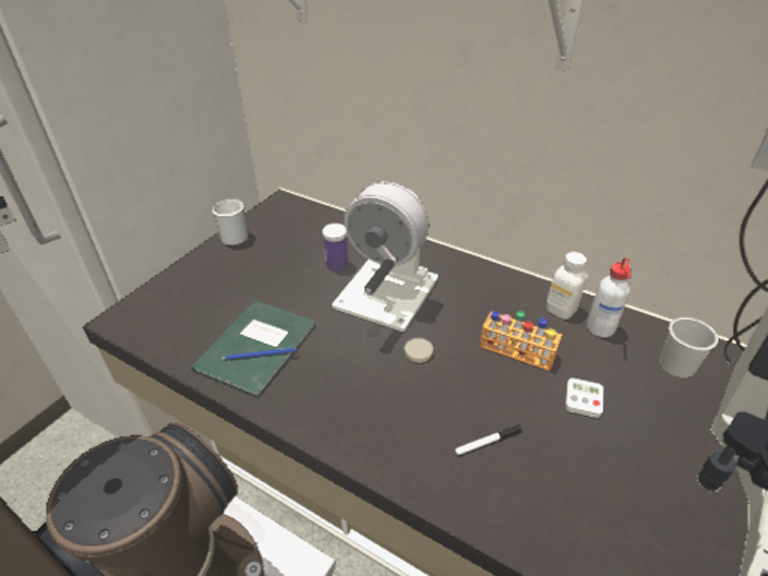

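View pics/top0.png

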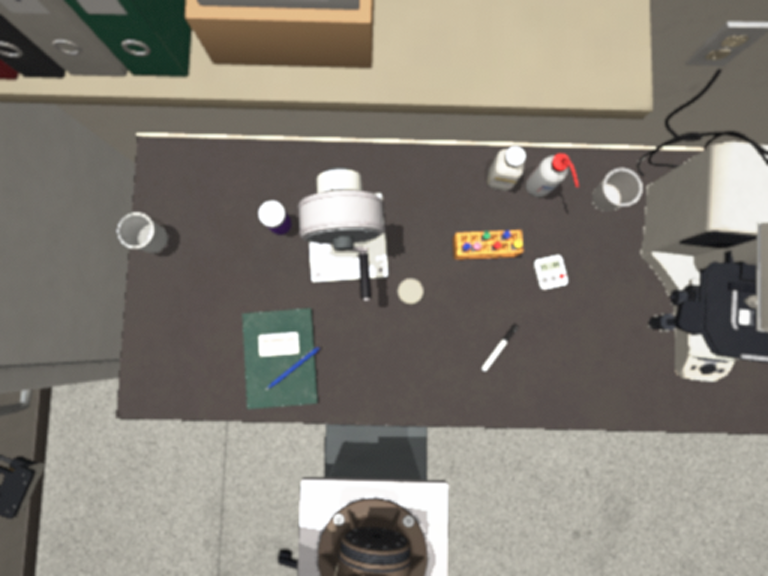

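The scene view shows the rotator at about (385,255), with the handle hanging low and pointing forward to about (375,285). The jar is at (336,248), the petri dish at (418,350) and the marker at (490,440). The top view puts the handle at (363,250)-(367,298) and the foot's front edge at (311,281)-(388,277). I'll enlarge both next.

```bash
python3 - <<'E'
import cv2,numpy as np
a=cv2.imread("pics/scene0.png")[170:370,320:460];b=cv2.imread("pics/top0.png")[160:320,290:430]
f=lambda im,s:cv2.resize(im,None,fx=s,fy=s,interpolation=cv2.INTER_CUBIC)
a=f(a,2.85);b=f(b,2.85)
c=np.zeros((600,800,3),np.uint8);c[:a.shape[0],:a.shape[1]]=a[:600];c[:b.shape[0],400:400+b.shape[1]]=b[:,:400]
cv2.imwrite("pics/crop1.png",c)
E
```

```text
(no output)
```

View pics/crop1.png

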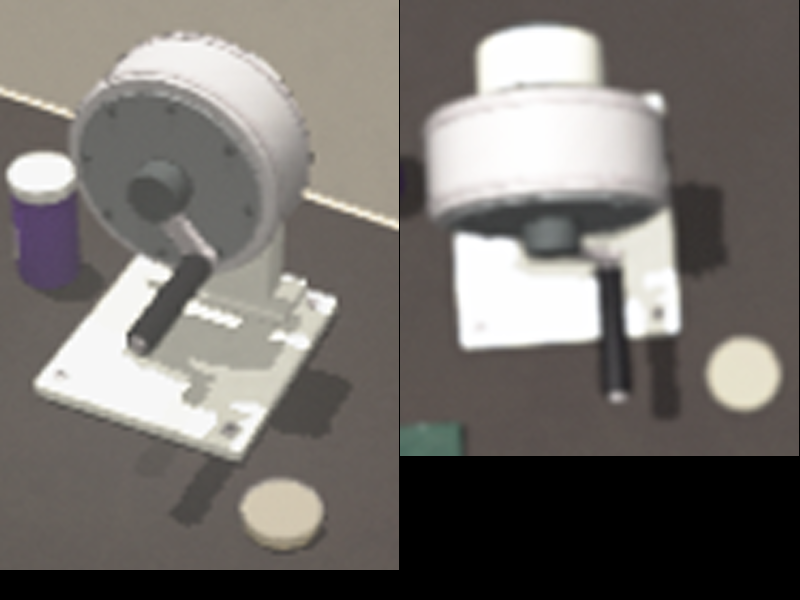

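The crop shows the foot corners, both ends of the handle and the drum front. I'll fit the stand pose and drum angle to these points.

```bash
cat > h.py <<'E'
import numpy as np
from plant import *
from scipy.spatial.transform import Rotation as R
def rot(q): return R.from_quat(np.roll(q,-1))
def proj(ci,P):
    p=rot(ci["attitude"]).inv().apply(np.atleast_2d(P)-ci["eye"]); p=p*[1,-1,-1]
    K=ci["camera_matrix"]; return (p/p[:,2:])[:,:2]@np.diag([K[0,0],K[1,1]])+K[:2,2]
def hit(ci,uv,z):
    K=ci["camera_matrix"]; d=rot(ci["attitude"]).apply([(uv[0]-K[0,2])/K[0,0],-(uv[1]-K[1,2])/K[1,1],-1])
    return ci["eye"]+d*(z-ci["eye"][2])/d[2]
E
python3 - <<'E'
from h import *
from scipy.optimize import least_squares
S,T=camera_info("scene"),camera_info("top")
cv=lambda p,o:((np.array(p)/2.85+o)+.5)/1.5-.5
s=cv([[40,381],[239,450],[334,300],[138,342],[203,262]],[320,170])
t=cv([[62,346],[279,332],[260,97],[215,396],[207,266]],[290,160])
def pts(v):
    x,y,w,f=v; h=lambda X:[X,-55*np.sin(f),185+55*np.cos(f)]
    L=np.array([[-95,85,16],[-95,-85,16],[95,-85,16],h(-153),h(-64)])
    return R.from_euler('z',w).apply(L)+[x,y,0]
r=lambda v:np.r_[proj(S,pts(v))-s,proj(T,pts(v))-t].ravel()
q=least_squares(r,[600,50,0,2.5],loss='soft_l1',x_scale=[10,10,.1,.3]);v=q.x
print(v);print(r(v).reshape(-1,2).round(1))
x,y,w,f=v
print("centre",R.from_euler('z',w).apply([-125,0,185])+[x,y,0],"grip",R.from_euler('z',w).apply([-125,-55*np.sin(f),185+55*np.cos(f)])+[x,y,0])
print("petri",hit(T,cv([343,374],[290,160]),14),"jar",hit(T,(np.array([272,213])+.5)/1.5-.5,100),"mark",hit(T,(np.array([500,348])+.5)/1.5-.5,7))
o=get_obs();print(rot(o["orientation"]).as_matrix().round(3))
E
```

```text
[6.83091917e+02 7.66399975e+01 9.36906643e-02 2.40529656e+00]
[[-1.5 -0.4]
 [ 0.3 -0.4]
 [ 1.2 -0.9]
 [ 0.2 -0. ]
 [-1.1  0.7]
 [-0.5  0.1]
 [-0.3 -0. ]
 [ 0.3 -0.5]
 [ 0.5 -0.1]
 [ 0.4  0.6]]
centre [558.64013706  64.94579049 185.        ] grip [562.09555482  28.17263512 144.24714572]
petri [564.96580798 -68.33746946  14.        ] jar [712.71359803 228.33412097 100.        ] mark [ 444.78477824 -269.12085037    7.        ]
[[-0.342 -0.94  -0.   ]
 [-0.94   0.342 -0.001]
 [ 0.002 -0.    -1.   ]]
```

```bash
cat > st.py <<'E'
import sys
from h import *
o=get_obs();p=o["position"];M=rot(o["orientation"])
print("t",o["time"],"p",p.round(1),"F",o["wrist_force"].round(1),"open",round(o["opening"],1),"yaw tool x",np.degrees(np.arctan2(*M.as_matrix()[[1,0],0])).round(1),"tilt",M.as_matrix()[2].round(3),"q",o["qpos"].round(2))
if len(sys.argv)>3: print("tool delta",M.inv().apply(np.array(list(map(float,sys.argv[1:4])))-p).round(1))
E
python3 -m handwheel '[{"xyz":[12,32,-20],"rotation":[0,0,0],"claw":0},{"xyz":[12,32,-30],"rotation":[0,0,0],"claw":0},{"xyz":[12,32,-30],"rotation":[0,0,0],"claw":0}]'; python3 st.py 280 430 270
```

```text
time: 0.4
position: [127.3, 632.6, 269.9]
orientation: [-0.001, -0.573, 0.819, -0.001]
wrist_force: [0.1, 2.1, -0.1]
opening: 87.3
t 0.4 p [127.3 632.6 269.9] F [ 0.1  2.1 -0.1] open 87.3 yaw tool x -110.0 tilt [ 0.002 -0.001 -1.   ] q [ 1.67  0.27  0.07 -0.   -1.37 -0.45]
tool delta [ 138.1 -212.9    0.3]
```

```bash
python3 -m handwheel '[{"xyz":[23,-36,0],"rotation":[0,0,0],"claw":0},{"xyz":[23,-36,0],"rotation":[0,0,0],"claw":0},{"xyz":[23,-36,0],"rotation":[0,0,0],"claw":0},{"xyz":[23,-36,0],"rotation":[0,0,0],"claw":0},{"xyz":[23,-36,0],"rotation":[0,0,0],"claw":0},{"xyz":[23,-36,0],"rotation":[0,0,0],"claw":0}]'; python3 st.py 480 60 270
```

```text
time: 1.0
position: [284.6, 428.1, 269.8]
orientation: [-0.0, -0.574, 0.819, -0.0]
wrist_force: [1.7, 1.9, 0.7]
opening: 87.8
t 1.0 p [284.6 428.1 269.8] F [1.7 1.9 0.7] open 87.8 yaw tool x -110.0 tilt [ 0.  0. -1.] q [ 1.37  0.05 -0.2  -0.   -1.32 -0.14]
tool delta [ 2.793e+02 -3.093e+02 -2.000e-01]
```

```bash
python3 -m handwheel '[{"xyz":[28,-31,0],"rotation":[0,0,0],"claw":0},{"xyz":[28,-31,0],"rotation":[0,0,0],"claw":0},{"xyz":[28,-31,0],"rotation":[0,0,0],"claw":0},{"xyz":[28,-31,0],"rotation":[0,0,0],"claw":0},{"xyz":[28,-31,0],"rotation":[0,0,0],"claw":0},{"xyz":[28,-31,0],"rotation":[0,0,0],"claw":0},{"xyz":[28,-31,0],"rotation":[0,0,0],"claw":0},{"xyz":[28,-31,0],"rotation":[0,0,0],"claw":0},{"xyz":[28,-31,0],"rotation":[0,0,0],"claw":0},{"xyz":[28,-31,0],"rotation":[0,0,0],"claw":0}]'
python3 -m handwheel '[{"xyz":[0,0,0],"rotation":[0,0,-0.11],"claw":0},{"xyz":[0,0,0],"rotation":[0,0,-0.11],"claw":0},{"xyz":[0,0,0],"rotation":[0,0,-0.11],"claw":0},{"xyz":[0,0,0],"rotation":[0,0,-0.11],"claw":0}]'
python3 st.py 562 28 210
```

```text
time: 2.0
position: [479.9, 59.0, 269.9]
orientation: [0.0, -0.574, 0.819, 0.0]
wrist_force: [1.4, 0.7, 0.7]
opening: 87.8
time: 2.4
position: [479.4, 60.3, 269.6]
orientation: [0.0, 0.74, -0.673, -0.0]
wrist_force: [0.5, 0.3, 0.7]
opening: 87.8
t 2.4 p [479.4  60.3 269.6] F [0.5 0.3 0.7] open 87.8 yaw tool x -84.6 tilt [ 0.     0.001 -1.   ] q [ 0.53 -0.01 -0.26 -0.   -1.32  1.13]
tool delta [ 40.  -79.2  59.6]
```

```bash
python3 -m handwheel '[{"xyz":[20,-27,10],"rotation":[0,0,0],"claw":0},{"xyz":[20,-27,20],"rotation":[0,0,0],"claw":0},{"xyz":[0,-25,30],"rotation":[0,0,0],"claw":0},{"xyz":[0,0,0],"rotation":[0,0,0],"claw":0}]'
python3 st.py 562 28 125
python3 - <<'E'
from h import *
import cv2
ci=camera_info("wrist");a=camera("wrist")[:,:,::-1].copy();b=camera("scene")[80:280,160:360,::-1]
w,x,y,f=.0937,683.1,76.6,2.405
P=R.from_euler('z',w).apply([[X,-55*np.sin(f),185+55*np.cos(f)] for X in(-153,-125,-70)])+[x,y,0]
uv=proj(ci,P);print(ci["eye"],uv)
c=np.zeros((384,912,3),np.uint8)
for u in uv: cv2.circle(a,tuple(int(round(k)) for k in u),3,(0,0,255),1)
c[:,:512]=a;c[:,512:]=cv2.resize(b,(400,384))
cv2.imwrite("pics/w1.png",cv2.resize(c,(800,337)))
E
```

```text
time: 2.8
position: [561.4, 27.2, 204.5]
orientation: [0.003, 0.738, -0.675, -0.002]
wrist_force: [-1.4, 0.1, -1.6]
opening: 87.8
t 2.8 p [561.4  27.2 204.5] F [-1.4  0.1 -1.6] open 87.8 yaw tool x -84.9 tilt [ 0.001  0.008 -1.   ] q [ 0.4   0.17 -0.21 -0.   -1.2   1.26]
tool delta [-0.8 -1.3 79.5]
[645.82814315  36.93609096 398.66148549] [[254.82379427 222.81451753]
 [254.75390221 192.48428226]
 [254.60222624 126.66325039]]
```

View pics/w1.png

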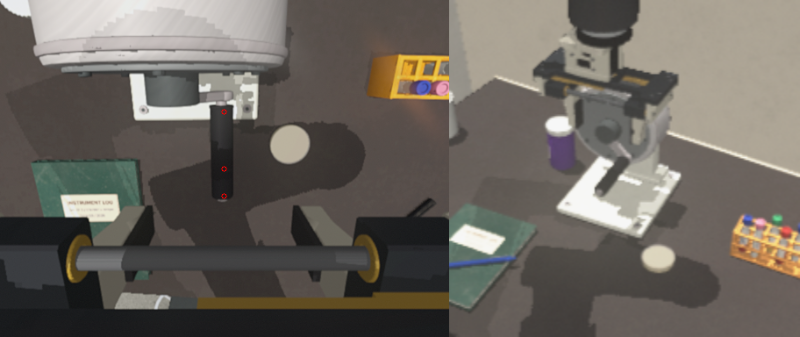

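The wrist picture shows the predicted handle points (red) lying on the black handle's midline at about column 222, with the jaws straddling it. I'll descend and close.

```bash
python3 -m handwheel '[{"xyz":[0,0,27],"rotation":[0,0,0],"claw":0},{"xyz":[0,0,27],"rotation":[0,0,0],"claw":0},{"xyz":[0,0,20],"rotation":[0,0,0],"claw":0},{"xyz":[0,0,6],"rotation":[0,0,0],"claw":0},{"xyz":[0,0,0],"rotation":[0,0,0],"claw":0.4}]'
python3 -m handwheel '[{"xyz":[0,0,0],"rotation":[0,0,0],"claw":1},{"xyz":[0,0,0],"rotation":[0,0,0],"claw":1},{"xyz":[0,0,0],"rotation":[0,0,0],"claw":1},{"xyz":[0,0,0],"rotation":[0,0,0],"claw":1},{"xyz":[0,0,0],"rotation":[0,0,0],"claw":1}]'
python3 st.py 562 28 125
```

```text
time: 3.4
position: [561.7, 28.2, 130.6]
orientation: [-0.0, 0.739, -0.674, 0.0]
wrist_force: [0.8, 0.6, 0.6]
opening: 83.8
time: 3.9
position: [562.1, 28.1, 130.2]
orientation: [-0.0, 0.739, -0.674, 0.0]
wrist_force: [0.8, 0.6, 0.0]
opening: 45.0
t 3.9 p [562.1  28.1 130.2] F [0.8 0.6 0. ] open 45.0 yaw tool x -84.8 tilt [-0. -0. -1.] q [ 0.4   0.22 -0.32  0.   -1.02  1.26]
tool delta [0.1 0.1 5.2]
```

```bash

python3 -m handwheel '[{"xyz":[0,0,5],"rotation":[0,0,0],"claw":1},{"xyz":[0,0,0],"rotation":[0,0,0],"claw":1},{"xyz":[0,0,0],"rotation":[0,0,0],"claw":1},{"xyz":[0,0,0],"rotation":[0,0,0],"claw":1},{"xyz":[0,0,0],"rotation":[0,0,0],"claw":1},{"xyz":[0,0,0],"rotation":[0,0,0],"claw":1},{"xyz":[0,0,0],"rotation":[0,0,0],"claw":1}]'
python3 st.py 562 28 125
```

```text
time: 4.6
position: [562.0, 28.1, 125.0]
orientation: [-0.0, 0.739, -0.674, 0.0]
wrist_force: [-0.4, 0.7, -0.1]
opening: 0.4
t 4.6 p [562.   28.1 125. ] F [-0.4  0.7 -0.1] open 0.4 yaw tool x -84.8 tilt [-0. -0. -1.] q [ 0.4   0.23 -0.33  0.   -1.01  1.26]
tool delta [0.1 0.  0. ]
```

The fingers shut on nothing, so I'll look.

```bash
python3 - <<'E'
from h import *
import cv2
a=camera("wrist")[:,:,::-1];b=camera("scene")[120:240,200:320,::-1]
c=np.zeros((384,912,3),np.uint8)
c[:,:512]=a;c[:,512:]=cv2.resize(b,(400,384),interpolation=cv2.INTER_CUBIC)
cv2.imwrite("pics/w2.png",cv2.resize(c,(800,337)))
E
```

```text
(no output)
```

View pics/w2.png

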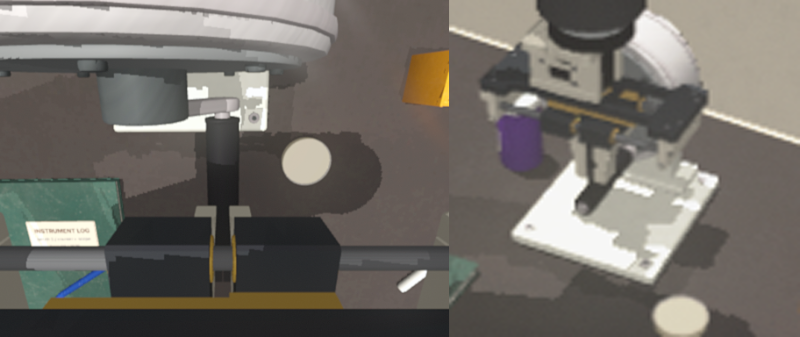

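```bash
python3 - <<'E'
from h import *
import cv2
ci=camera_info("scene");b=camera("scene")[:,:,::-1];cw=camera_info("wrist");a=camera("wrist")[:,:,::-1]
w,x,y,f=.0937,683.1,76.6,2.405
P=R.from_euler('z',w).apply([[X,-55*np.sin(f),185+55*np.cos(f)] for X in(-153,-125,-70)])+[x,y,0]
p=get_obs()["position"]
Q=np.vstack([P,p,p+[0,0,19]])
def mk(im,c,x0,y0,n,s):
    o=cv2.resize(im[y0:y0+n,x0:x0+n],None,fx=s,fy=s,interpolation=cv2.INTER_CUBIC)
    for k,u in enumerate(proj(c,Q)):
        cv2.circle(o,tuple(int(round(v)) for v in (u-[x0,y0]+.5)*s),4,(0,0,255) if k<3 else (0,255,0),1)
    return o
cv2.imwrite("pics/w3.png",np.hstack([mk(b,ci,220,130,80,5),mk(a,cw,180,180,133,3)[:400,:399]]))
E
```

```text
Traceback (most recent call last):
ValueError: all the input array dimensions except for the concatenation axis must match exactly, but along dimension 0, the array at index 0 has size 400 and the array at index 1 has size 399
```

```bash
python3 - <<'E'
from h import *
import cv2
ci=camera_info("scene");b=camera("scene")[:,:,::-1];cw=camera_info("wrist");a=camera("wrist")[:,:,::-1]
w,x,y,f=.0937,683.1,76.6,2.405
P=R.from_euler('z',w).apply([[X,-55*np.sin(f),185+55*np.cos(f)] for X in(-153,-125,-70)])+[x,y,0]
p=get_obs()["position"]
Q=np.vstack([P,p,p+[0,0,19]])
def mk(im,c,x0,y0,n,s):
    o=cv2.resize(im[y0:y0+n,x0:x0+n],None,fx=s,fy=s,interpolation=cv2.INTER_CUBIC)
    for k,u in enumerate(proj(c,Q)):
        cv2.circle(o,tuple(int(round(v)) for v in (u-[x0,y0]+.5)*s),4,(0,0,255) if k<3 else (0,255,0),1)
    return o
cv2.imwrite("pics/w3.png",np.hstack([mk(b,ci,220,130,80,5),mk(a,cw,205,215,80,5)]))
E
```

```text
(no output)
```

View pics/w3.png

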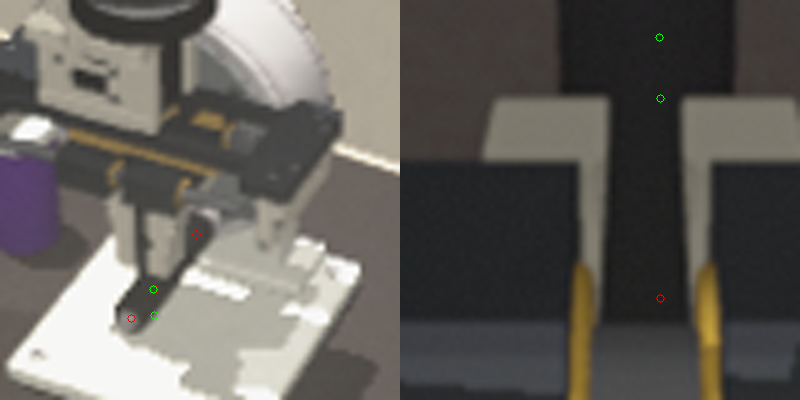

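The two views agree that the fingertips really end at about z 155, just above the handle top. That is roughly 30 mm above where the reported TCP projects, so the fingers closed over the handle. I'll open, go 30 mm lower and check before closing again.

```bash

python3 -m handwheel '[{"xyz":[0,0,0],"rotation":[0,0,0],"claw":0},{"xyz":[0,0,0],"rotation":[0,0,0],"claw":0},{"xyz":[0,0,0],"rotation":[0,0,0],"claw":0},{"xyz":[0,0,0],"rotation":[0,0,0],"claw":0},{"xyz":[0,0,0],"rotation":[0,0,0],"claw":0},{"xyz":[0,0,0],"rotation":[0,0,0],"claw":0}]'
python3 -m handwheel '[{"xyz":[0,0,10],"rotation":[0,0,0],"claw":0},{"xyz":[0,0,10],"rotation":[0,0,0],"claw":0},{"xyz":[0,0,8],"rotation":[0,0,0],"claw":0}]'
python3 st.py
python3 - <<'E'
from h import *
import cv2
ci=camera_info("scene");b=camera("scene")[:,:,::-1];cw=camera_info("wrist");a=camera("wrist")[:,:,::-1]
p=get_obs()["position"];Q=np.vstack([p,p+[0,0,19]])
def mk(im,c,x0,y0,n,s):
    o=cv2.resize(im[y0:y0+n,x0:x0+n],None,fx=s,fy=s,interpolation=cv2.INTER_CUBIC)
    for k,u in enumerate(proj(c,Q)):
        cv2.circle(o,tuple(int(round(v)) for v in (u-[x0,y0]+.5)*s),4,(0,255,0),1)
    return o
cv2.imwrite("pics/w4.png",np.hstack([mk(b,ci,210,120,100,4),mk(a,cw,150,150,200,2)]))
E
```

```text
time: 5.5
position: [562.0, 28.1, 125.0]
orientation: [-0.0, 0.739, -0.674, 0.0]
wrist_force: [-0.8, 0.3, -0.0]
opening: 42.5
time: 5.8
position: [561.3, 27.9, 95.5]
orientation: [0.001, 0.739, -0.674, -0.0]
wrist_force: [-0.1, 0.4, -0.4]
opening: 66.8
t 5.8 p [561.3  27.9  95.5] F [-0.1  0.4 -0.4] open 66.8 yaw tool x -84.8 tilt [ 0.     0.001 -1.   ] q [ 0.4   0.26 -0.37 -0.   -0.95  1.26]
```

View pics/w4.png

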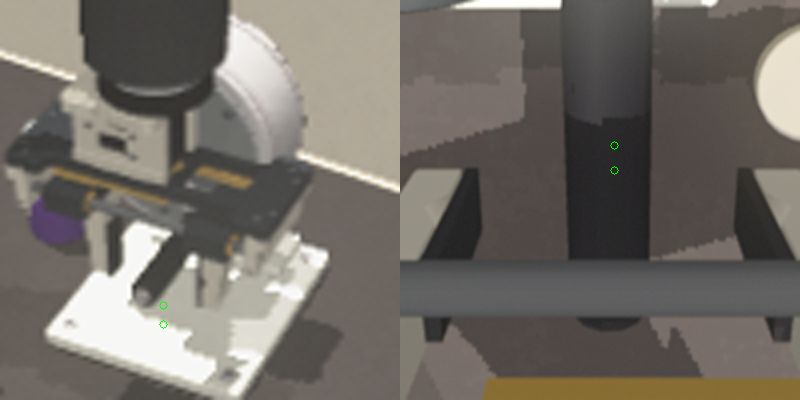

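Now the handle (scene crop, end at (143,297)) lies between the fingertips at (112,272) and (208,305). In the wrist view it is centred in the jaws at column 608. I'll close.

```bash

python3 -m handwheel '[{"xyz":[0,0,2],"rotation":[0,0,0],"claw":1},{"xyz":[0,0,0],"rotation":[0,0,0],"claw":1},{"xyz":[0,0,0],"rotation":[0,0,0],"claw":1},{"xyz":[0,0,0],"rotation":[0,0,0],"claw":1},{"xyz":[0,0,0],"rotation":[0,0,0],"claw":1},{"xyz":[0,0,0],"rotation":[0,0,0],"claw":1},{"xyz":[0,0,0],"rotation":[0,0,0],"claw":1},{"xyz":[0,0,0],"rotation":[0,0,0],"claw":1}]'
python3 st.py
```

```text
time: 6.7
position: [561.9, 28.0, 95.0]
orientation: [0.0, 0.739, -0.674, 0.0]
wrist_force: [0.4, -1.1, -0.1]
opening: 22.3
t 6.7 p [561.9  28.   95. ] F [ 0.4 -1.1 -0.1] open 22.3 yaw tool x -84.8 tilt [ 0.  0. -1.] q [ 0.4   0.26 -0.37  0.   -0.95  1.26]
```

The handle is gripped, with the opening at 22.3 mm. I'll start with a short arc to check the forces.

```bash

python3 -m handwheel '[{"xyz":[-1.9,0,1.4],"rotation":[0,0,0],"claw":1},{"xyz":[-1.9,0,1.4],"rotation":[0,0,0],"claw":1},{"xyz":[-1.9,0,1.4],"rotation":[0,0,0],"claw":1},{"xyz":[-1.9,0,1.4],"rotation":[0,0,0],"claw":1},{"xyz":[-1.9,0,1.4],"rotation":[0,0,0],"claw":1}]' | tee -a log.txt
python3 -m handwheel '[{"xyz":[-2.65,0,1.1],"rotation":[0,0,0],"claw":1},{"xyz":[-2.65,0,1.1],"rotation":[0,0,0],"claw":1},{"xyz":[-2.65,0,1.1],"rotation":[0,0,0],"claw":1},{"xyz":[-2.65,0,1.1],"rotation":[0,0,0],"claw":1},{"xyz":[-2.65,0,1.1],"rotation":[0,0,0],"claw":1}]' | tee -a log.txt
```

```text
time: 7.2
position: [561.1, 37.3, 88.2]
orientation: [0.0, 0.739, -0.674, 0.0]
wrist_force: [-2.5, -2.5, 5.6]
opening: 21.2
time: 7.7
position: [559.7, 51.1, 82.8]
orientation: [0.0, 0.739, -0.674, -0.0]
wrist_force: [-4.6, -2.7, 11.1]
opening: 21.2
```

```bash

python3 -m handwheel '[{"xyz":[-2.85,0,0.37],"rotation":[0,0,0],"claw":1},{"xyz":[-2.85,0,0.37],"rotation":[0,0,0],"claw":1},{"xyz":[-2.85,0,0.37],"rotation":[0,0,0],"claw":1},{"xyz":[-2.85,0,0.37],"rotation":[0,0,0],"claw":1},{"xyz":[-2.85,0,0.37],"rotation":[0,0,0],"claw":1}]' | tee -a log.txt
python3 -m handwheel '[{"xyz":[-2.85,0,-0.37],"rotation":[0,0,0],"claw":1},{"xyz":[-2.85,0,-0.37],"rotation":[0,0,0],"claw":1},{"xyz":[-2.85,0,-0.37],"rotation":[0,0,0],"claw":1},{"xyz":[-2.85,0,-0.37],"rotation":[0,0,0],"claw":1},{"xyz":[-2.85,0,-0.37],"rotation":[0,0,0],"claw":1}]' | tee -a log.txt
python3 -m handwheel '[{"xyz":[-2.65,0,-1.1],"rotation":[0,0,0],"claw":1},{"xyz":[-2.65,0,-1.1],"rotation":[0,0,0],"claw":1},{"xyz":[-2.65,0,-1.1],"rotation":[0,0,0],"claw":1},{"xyz":[-2.65,0,-1.1],"rotation":[0,0,0],"claw":1},{"xyz":[-2.65,0,-1.1],"rotation":[0,0,0],"claw":1}]' | tee -a log.txt
```

```text
time: 8.2
position: [558.3, 65.0, 81.2]
orientation: [0.0, 0.739, -0.674, 0.0]
wrist_force: [-5.0, -4.6, 13.3]
opening: 21.2
time: 8.7
position: [557.0, 78.7, 83.3]
orientation: [0.0, 0.739, -0.674, 0.0]
wrist_force: [-4.6, -7.5, 13.3]
opening: 21.1
time: 9.2
position: [555.7, 91.4, 88.7]
orientation: [0.001, 0.739, -0.674, 0.0]
wrist_force: [-2.8, -9.0, 11.7]
opening: 21.4
```

```bash

python3 -m handwheel '[{"xyz":[-2.28,0,-1.75],"rotation":[0,0,0],"claw":1},{"xyz":[-2.28,0,-1.75],"rotation":[0,0,0],"claw":1},{"xyz":[-2.28,0,-1.75],"rotation":[0,0,0],"claw":1},{"xyz":[-2.28,0,-1.75],"rotation":[0,0,0],"claw":1},{"xyz":[-2.28,0,-1.75],"rotation":[0,0,0],"claw":1}]' | tee -a log.txt
python3 -m handwheel '[{"xyz":[-1.75,0,-2.28],"rotation":[0,0,0],"claw":1},{"xyz":[-1.75,0,-2.28],"rotation":[0,0,0],"claw":1},{"xyz":[-1.75,0,-2.28],"rotation":[0,0,0],"claw":1},{"xyz":[-1.75,0,-2.28],"rotation":[0,0,0],"claw":1},{"xyz":[-1.75,0,-2.28],"rotation":[0,0,0],"claw":1}]' | tee -a log.txt
python3 -m handwheel '[{"xyz":[-1.1,0,-2.65],"rotation":[0,0,0],"claw":1},{"xyz":[-1.1,0,-2.65],"rotation":[0,0,0],"claw":1},{"xyz":[-1.1,0,-2.65],"rotation":[0,0,0],"claw":1},{"xyz":[-1.1,0,-2.65],"rotation":[0,0,0],"claw":1},{"xyz":[-1.1,0,-2.65],"rotation":[0,0,0],"claw":1}]' | tee -a log.txt
python3 -m handwheel '[{"xyz":[-0.37,0,-2.85],"rotation":[0,0,0],"claw":1},{"xyz":[-0.37,0,-2.85],"rotation":[0,0,0],"claw":1},{"xyz":[-0.37,0,-2.85],"rotation":[0,0,0],"claw":1},{"xyz":[-0.37,0,-2.85],"rotation":[0,0,0],"claw":1},{"xyz":[-0.37,0,-2.85],"rotation":[0,0,0],"claw":1}]' | tee -a log.txt
python3 -m handwheel '[{"xyz":[0.37,0,-2.85],"rotation":[0,0,0],"claw":1},{"xyz":[0.37,0,-2.85],"rotation":[0,0,0],"claw":1},{"xyz":[0.37,0,-2.85],"rotation":[0,0,0],"claw":1},{"xyz":[0.37,0,-2.85],"rotation":[0,0,0],"claw":1},{"xyz":[0.37,0,-2.85],"rotation":[0,0,0],"claw":1}]' | tee -a log.txt
```

```text
time: 9.7
position: [554.6, 102.3, 97.1]
orientation: [0.001, 0.739, -0.674, 0.0]
wrist_force: [-1.2, -10.8, 7.5]
opening: 21.0
time: 10.2
position: [553.7, 110.8, 108.1]
orientation: [0.001, 0.739, -0.674, 0.0]
wrist_force: [0.2, -11.3, 5.3]
opening: 21.1
time: 10.7
position: [553.1, 116.4, 120.8]
orientation: [0.002, 0.738, -0.674, 0.0]
wrist_force: [2.4, -10.7, 0.3]
opening: 20.8
time: 11.2
position: [552.9, 118.6, 134.6]
orientation: [0.001, 0.738, -0.674, -0.0]
wrist_force: [2.5, -9.0, -3.7]
opening: 21.3
time: 11.7
position: [552.9, 117.4, 148.4]
orientation: [0.001, 0.738, -0.674, -0.0]
wrist_force: [3.4, -6.1, -5.7]
opening: 21.4
```

```bash

python3 -m handwheel '[{"xyz":[1.1,0,-2.65],"rotation":[0,0,0],"claw":1},{"xyz":[1.1,0,-2.65],"rotation":[0,0,0],"claw":1},{"xyz":[1.1,0,-2.65],"rotation":[0,0,0],"claw":1},{"xyz":[1.1,0,-2.65],"rotation":[0,0,0],"claw":1},{"xyz":[1.1,0,-2.65],"rotation":[0,0,0],"claw":1}]' | tee -a log.txt
python3 -m handwheel '[{"xyz":[1.75,0,-2.28],"rotation":[0,0,0],"claw":1},{"xyz":[1.75,0,-2.28],"rotation":[0,0,0],"claw":1},{"xyz":[1.75,0,-2.28],"rotation":[0,0,0],"claw":1},{"xyz":[1.75,0,-2.28],"rotation":[0,0,0],"claw":1},{"xyz":[1.75,0,-2.28],"rotation":[0,0,0],"claw":1}]' | tee -a log.txt
python3 -m handwheel '[{"xyz":[2.28,0,-1.75],"rotation":[0,0,0],"claw":1},{"xyz":[2.28,0,-1.75],"rotation":[0,0,0],"claw":1},{"xyz":[2.28,0,-1.75],"rotation":[0,0,0],"claw":1},{"xyz":[2.28,0,-1.75],"rotation":[0,0,0],"claw":1},{"xyz":[2.28,0,-1.75],"rotation":[0,0,0],"claw":1}]' | tee -a log.txt
python3 -m handwheel '[{"xyz":[2.65,0,-1.1],"rotation":[0,0,0],"claw":1},{"xyz":[2.65,0,-1.1],"rotation":[0,0,0],"claw":1},{"xyz":[2.65,0,-1.1],"rotation":[0,0,0],"claw":1},{"xyz":[2.65,0,-1.1],"rotation":[0,0,0],"claw":1},{"xyz":[2.65,0,-1.1],"rotation":[0,0,0],"claw":1}]' | tee -a log.txt
python3 -m handwheel '[{"xyz":[2.85,0,-0.37],"rotation":[0,0,0],"claw":1},{"xyz":[2.85,0,-0.37],"rotation":[0,0,0],"claw":1},{"xyz":[2.85,0,-0.37],"rotation":[0,0,0],"claw":1},{"xyz":[2.85,0,-0.37],"rotation":[0,0,0],"claw":1},{"xyz":[2.85,0,-0.37],"rotation":[0,0,0],"claw":1}]' | tee -a log.txt
```

```text
time: 12.2
position: [553.6, 112.1, 162.7]
orientation: [0.001, 0.739, -0.674, -0.0]
wrist_force: [0.6, -3.8, -7.5]
opening: 20.8
time: 12.7
position: [554.5, 103.6, 174.4]
orientation: [0.0, 0.739, -0.674, -0.0]
wrist_force: [-3.5, 0.8, -8.3]
opening: 21.4
time: 13.2
position: [555.6, 92.9, 183.3]
orientation: [-0.0, 0.739, -0.674, -0.001]
wrist_force: [-5.3, 3.8, -7.2]
opening: 21.2
time: 13.7
position: [556.9, 80.4, 189.1]
orientation: [-0.001, 0.739, -0.674, -0.001]
wrist_force: [-7.5, 6.8, -4.9]
opening: 21.1
time: 14.2
position: [558.3, 66.5, 191.6]
orientation: [-0.001, 0.739, -0.674, -0.001]
wrist_force: [-9.6, 8.4, -0.5]
opening: 20.9
```

```bash

python3 -m handwheel '[{"xyz":[2.85,0,0.37],"rotation":[0,0,0],"claw":1},{"xyz":[2.85,0,0.37],"rotation":[0,0,0],"claw":1},{"xyz":[2.85,0,0.37],"rotation":[0,0,0],"claw":1},{"xyz":[2.85,0,0.37],"rotation":[0,0,0],"claw":1},{"xyz":[2.85,0,0.37],"rotation":[0,0,0],"claw":1}]' | tee -a log.txt
python3 -m handwheel '[{"xyz":[2.65,0,1.1],"rotation":[0,0,0],"claw":1},{"xyz":[2.65,0,1.1],"rotation":[0,0,0],"claw":1},{"xyz":[2.65,0,1.1],"rotation":[0,0,0],"claw":1},{"xyz":[2.65,0,1.1],"rotation":[0,0,0],"claw":1},{"xyz":[2.65,0,1.1],"rotation":[0,0,0],"claw":1}]' | tee -a log.txt
python3 -m handwheel '[{"xyz":[2.28,0,1.75],"rotation":[0,0,0],"claw":1},{"xyz":[2.28,0,1.75],"rotation":[0,0,0],"claw":1},{"xyz":[2.28,0,1.75],"rotation":[0,0,0],"claw":1},{"xyz":[2.28,0,1.75],"rotation":[0,0,0],"claw":1},{"xyz":[2.28,0,1.75],"rotation":[0,0,0],"claw":1}]' | tee -a log.txt
python3 -m handwheel '[{"xyz":[1.75,0,2.28],"rotation":[0,0,0],"claw":1},{"xyz":[1.75,0,2.28],"rotation":[0,0,0],"claw":1},{"xyz":[1.75,0,2.28],"rotation":[0,0,0],"claw":1},{"xyz":[1.75,0,2.28],"rotation":[0,0,0],"claw":1},{"xyz":[1.75,0,2.28],"rotation":[0,0,0],"claw":1}]' | tee -a log.txt
```

```text
time: 14.7
position: [559.8, 52.2, 190.4]
orientation: [-0.001, 0.739, -0.674, -0.0]
wrist_force: [-10.0, 8.7, 3.4]
opening: 21.0
time: 15.2
position: [561.2, 38.6, 185.4]
orientation: [-0.001, 0.739, -0.674, 0.0]
wrist_force: [-10.9, 7.4, 6.8]
opening: 21.3
time: 15.7
position: [562.4, 26.6, 177.0]
orientation: [-0.001, 0.739, -0.674, 0.0]
wrist_force: [-10.9, 6.7, 9.2]
opening: 20.9
time: 16.2
position: [563.3, 17.3, 165.8]
orientation: [-0.001, 0.739, -0.674, 0.001]
wrist_force: [-11.6, 4.0, 10.0]
opening: 21.5
```

```bash

python3 -m handwheel '[{"xyz":[1.1,0,2.65],"rotation":[0,0,0],"claw":1},{"xyz":[1.1,0,2.65],"rotation":[0,0,0],"claw":1},{"xyz":[1.1,0,2.65],"rotation":[0,0,0],"claw":1},{"xyz":[1.1,0,2.65],"rotation":[0,0,0],"claw":1},{"xyz":[1.1,0,2.65],"rotation":[0,0,0],"claw":1}]' | tee -a log.txt
python3 -m handwheel '[{"xyz":[0.37,0,2.85],"rotation":[0,0,0],"claw":1},{"xyz":[0.37,0,2.85],"rotation":[0,0,0],"claw":1},{"xyz":[0.37,0,2.85],"rotation":[0,0,0],"claw":1},{"xyz":[0.37,0,2.85],"rotation":[0,0,0],"claw":1},{"xyz":[0.37,0,2.85],"rotation":[0,0,0],"claw":1}]' | tee -a log.txt
python3 -m handwheel '[{"xyz":[-0.37,0,2.85],"rotation":[0,0,0],"claw":1},{"xyz":[-0.37,0,2.85],"rotation":[0,0,0],"claw":1},{"xyz":[-0.37,0,2.85],"rotation":[0,0,0],"claw":1},{"xyz":[-0.37,0,2.85],"rotation":[0,0,0],"claw":1},{"xyz":[-0.37,0,2.85],"rotation":[0,0,0],"claw":1}]' | tee -a log.txt
python3 -m handwheel '[{"xyz":[-1.1,0,2.65],"rotation":[0,0,0],"claw":1},{"xyz":[-1.1,0,2.65],"rotation":[0,0,0],"claw":1},{"xyz":[-1.1,0,2.65],"rotation":[0,0,0],"claw":1},{"xyz":[-1.1,0,2.65],"rotation":[0,0,0],"claw":1},{"xyz":[-1.1,0,2.65],"rotation":[0,0,0],"claw":1}]' | tee -a log.txt
```

```text
time: 16.7
position: [563.9, 11.3, 152.6]
orientation: [-0.0, 0.739, -0.674, 0.001]
wrist_force: [-10.7, 0.9, 9.7]
opening: 21.4
time: 17.2
position: [564.1, 8.9, 138.3]
orientation: [-0.0, 0.739, -0.674, 0.001]
wrist_force: [-9.7, -0.2, 10.1]
opening: 21.2
time: 17.7
position: [563.9, 10.3, 123.8]
orientation: [0.0, 0.739, -0.674, 0.001]
wrist_force: [-8.9, -2.9, 8.9]
opening: 21.0
time: 18.2
position: [563.4, 15.6, 110.2]
orientation: [0.0, 0.739, -0.674, 0.001]
wrist_force: [-7.9, -4.9, 6.9]
opening: 20.8
```

```bash

python3 -m handwheel '[{"xyz":[-1.75,0,2.28],"rotation":[0,0,0],"claw":1},{"xyz":[-1.75,0,2.28],"rotation":[0,0,0],"claw":1},{"xyz":[-1.75,0,2.28],"rotation":[0,0,0],"claw":1},{"xyz":[-1.75,0,2.28],"rotation":[0,0,0],"claw":1},{"xyz":[-1.75,0,2.28],"rotation":[0,0,0],"claw":1}]' | tee -a log.txt
python3 -m handwheel '[{"xyz":[-2.28,0,1.75],"rotation":[0,0,0],"claw":1},{"xyz":[-2.28,0,1.75],"rotation":[0,0,0],"claw":1},{"xyz":[-2.28,0,1.75],"rotation":[0,0,0],"claw":1},{"xyz":[-2.28,0,1.75],"rotation":[0,0,0],"claw":1},{"xyz":[-2.28,0,1.75],"rotation":[0,0,0],"claw":1}]' | tee -a log.txt
python3 -m handwheel '[{"xyz":[-2.65,0,1.1],"rotation":[0,0,0],"claw":1},{"xyz":[-2.65,0,1.1],"rotation":[0,0,0],"claw":1},{"xyz":[-2.65,0,1.1],"rotation":[0,0,0],"claw":1},{"xyz":[-2.65,0,1.1],"rotation":[0,0,0],"claw":1},{"xyz":[-2.65,0,1.1],"rotation":[0,0,0],"claw":1}]' | tee -a log.txt
cat > fit.py <<'E'
from h import *
import re
from scipy.optimize import least_squares
g=lambda k:np.array([list(map(float,m.split(','))) for m in re.findall(k+r': \[(.*?)\]',open('log.txt').read())])
p,F=g('position'),g('wrist_force')
w=.0937; ey=np.array([-np.sin(w),np.cos(w),0])
u=np.c_[p@ey,p[:,2]]; f=np.c_[F@ey,F[:,2]]
c=least_squares(lambda v:np.hypot(*(u-v[:2]).T)-v[2],[u[:,0].mean(),u[:,1].mean(),55]).x
th=np.unwrap(np.arctan2(-(u[:,0]-c[0]),u[:,1]-c[1]))
t=np.c_[-np.cos(th),-np.sin(th)]; need=-(f*t).sum(1)      # N needed along the turning
n=np.c_[-np.sin(th),np.cos(th)]; rad=(f*n).sum(1)
s=slice(1,None)
A=np.c_[np.ones(len(th)),np.sin(th),np.cos(th)][s]
k,*_=np.linalg.lstsq(A,need[s],rcond=None)
print("circle",c.round(1),"range deg",np.degrees(th[[0,-1]]).round(1))
print(np.c_[np.degrees(th),need,rad].round(1))
print("drag,sin,cos",k.round(2),"amp",np.hypot(*k[1:]).round(2),"resid",np.std(need[s]-A@k).round(2))
# need = D + a*sin(th-down), climbing (resisting) after the bottom
print("theta for heavy side down",np.degrees(np.arctan2(-k[2],k[1]))%360)
E
python3 fit.py
```

```text
time: 18.7
position: [562.5, 24.3, 98.3]
orientation: [0.001, 0.739, -0.674, 0.001]
wrist_force: [-7.0, -5.1, 5.0]
opening: 21.1
time: 19.2
position: [561.3, 35.8, 89.2]
orientation: [0.001, 0.739, -0.674, 0.001]
wrist_force: [-5.9, -4.8, 3.1]
opening: 21.2
time: 19.7
position: [560.0, 49.2, 83.5]
orientation: [0.001, 0.739, -0.674, 0.001]
wrist_force: [-6.4, -5.0, 2.2]
opening: 20.9
circle [ 11.3 136.5  55.2] range deg [151.1 524.5]
[[ 1.511e+02  4.700e+00 -3.800e+00]
 [ 1.666e+02  4.800e+00 -1.030e+01]
 [ 1.812e+02  3.800e+00 -1.340e+01]
 [ 1.957e+02  3.200e+00 -1.470e+01]
 [ 2.101e+02  1.700e+00 -1.450e+01]
 [ 2.245e+02  2.300e+00 -1.280e+01]
 [ 2.390e+02  1.300e+00 -1.240e+01]
 [ 2.535e+02  2.800e+00 -1.050e+01]
 [ 2.680e+02  4.000e+00 -9.100e+00]
 [ 2.825e+02  4.200e+00 -7.500e+00]
 [ 2.984e+02  4.800e+00 -6.900e+00]
 [ 3.135e+02  6.800e+00 -4.900e+00]
 [ 3.280e+02  7.400e+00 -3.800e+00]
 [ 3.424e+02  8.600e+00 -2.400e+00]
 [ 3.572e+02  9.300e+00 -0.000e+00]
 [ 3.722e+02  1.010e+01  1.300e+00]
 [ 3.874e+02  1.060e+01  2.200e+00]
 [ 4.027e+02  1.190e+01  1.500e+00]
 [ 4.179e+02  1.120e+01  1.000e+00]
 [ 4.330e+02  9.800e+00  1.000e+00]
 [ 4.481e+02  1.010e+01 -4.000e-01]
 [ 4.633e+02  9.100e+00 -0.000e+00]
 [ 4.785e+02  8.000e+00  3.000e-01]
 [ 4.939e+02  6.700e+00 -3.000e-01]
 [ 5.092e+02  5.200e+00 -5.000e-01]
 [ 5.245e+02  4.800e+00 -1.000e+00]]
drag,sin,cos [6.62 3.24 3.06] amp 4.46 resid 0.43
theta for heavy side down 316.6676415106882
```

The fit gives a drag of 6.6 N and a load amplitude of 4.5 N, both as expected. The heavy side is down at about 317°, or about 320° allowing for the free-air force bias of +0.45 N in y. I'll carry on forward to there, logging as I go.

```bash

python3 -m handwheel '[{"xyz":[-2.85,0,0.37],"rotation":[0,0,0],"claw":1},{"xyz":[-2.85,0,0.37],"rotation":[0,0,0],"claw":1},{"xyz":[-2.85,0,0.37],"rotation":[0,0,0],"claw":1},{"xyz":[-2.85,0,0.37],"rotation":[0,0,0],"claw":1},{"xyz":[-2.85,0,0.37],"rotation":[0,0,0],"claw":1}]' >> log.txt
python3 -m handwheel '[{"xyz":[-2.85,0,-0.37],"rotation":[0,0,0],"claw":1},{"xyz":[-2.85,0,-0.37],"rotation":[0,0,0],"claw":1},{"xyz":[-2.85,0,-0.37],"rotation":[0,0,0],"claw":1},{"xyz":[-2.85,0,-0.37],"rotation":[0,0,0],"claw":1},{"xyz":[-2.85,0,-0.37],"rotation":[0,0,0],"claw":1}]' >> log.txt
python3 -m handwheel '[{"xyz":[-2.65,0,-1.1],"rotation":[0,0,0],"claw":1},{"xyz":[-2.65,0,-1.1],"rotation":[0,0,0],"claw":1},{"xyz":[-2.65,0,-1.1],"rotation":[0,0,0],"claw":1},{"xyz":[-2.65,0,-1.1],"rotation":[0,0,0],"claw":1},{"xyz":[-2.65,0,-1.1],"rotation":[0,0,0],"claw":1}]' >> log.txt
python3 -m handwheel '[{"xyz":[-2.28,0,-1.75],"rotation":[0,0,0],"claw":1},{"xyz":[-2.28,0,-1.75],"rotation":[0,0,0],"claw":1},{"xyz":[-2.28,0,-1.75],"rotation":[0,0,0],"claw":1},{"xyz":[-2.28,0,-1.75],"rotation":[0,0,0],"claw":1},{"xyz":[-2.28,0,-1.75],"rotation":[0,0,0],"claw":1}]' >> log.txt
python3 -m handwheel '[{"xyz":[-1.75,0,-2.28],"rotation":[0,0,0],"claw":1},{"xyz":[-1.75,0,-2.28],"rotation":[0,0,0],"claw":1},{"xyz":[-1.75,0,-2.28],"rotation":[0,0,0],"claw":1},{"xyz":[-1.75,0,-2.28],"rotation":[0,0,0],"claw":1},{"xyz":[-1.75,0,-2.28],"rotation":[0,0,0],"claw":1}]' >> log.txt
python3 -m handwheel '[{"xyz":[-1.1,0,-2.65],"rotation":[0,0,0],"claw":1},{"xyz":[-1.1,0,-2.65],"rotation":[0,0,0],"claw":1},{"xyz":[-1.1,0,-2.65],"rotation":[0,0,0],"claw":1},{"xyz":[-1.1,0,-2.65],"rotation":[0,0,0],"claw":1},{"xyz":[-1.1,0,-2.65],"rotation":[0,0,0],"claw":1}]' >> log.txt
tail -5 log.txt
```

```text
time: 22.7
position: [553.2, 116.5, 122.0]
orientation: [0.001, 0.739, -0.674, 0.0]
wrist_force: [-6.2, -5.5, -1.6]
opening: 21.0
```

```bash

python3 -m handwheel '[{"xyz":[-0.37,0,-2.85],"rotation":[0,0,0],"claw":1},{"xyz":[-0.37,0,-2.85],"rotation":[0,0,0],"claw":1},{"xyz":[-0.37,0,-2.85],"rotation":[0,0,0],"claw":1},{"xyz":[-0.37,0,-2.85],"rotation":[0,0,0],"claw":1},{"xyz":[-0.37,0,-2.85],"rotation":[0,0,0],"claw":1}]' >> log.txt
python3 -m handwheel '[{"xyz":[0.37,0,-2.85],"rotation":[0,0,0],"claw":1},{"xyz":[0.37,0,-2.85],"rotation":[0,0,0],"claw":1},{"xyz":[0.37,0,-2.85],"rotation":[0,0,0],"claw":1},{"xyz":[0.37,0,-2.85],"rotation":[0,0,0],"claw":1},{"xyz":[0.37,0,-2.85],"rotation":[0,0,0],"claw":1}]' >> log.txt
python3 -m handwheel '[{"xyz":[1.1,0,-2.65],"rotation":[0,0,0],"claw":1},{"xyz":[1.1,0,-2.65],"rotation":[0,0,0],"claw":1},{"xyz":[1.1,0,-2.65],"rotation":[0,0,0],"claw":1},{"xyz":[1.1,0,-2.65],"rotation":[0,0,0],"claw":1},{"xyz":[1.1,0,-2.65],"rotation":[0,0,0],"claw":1}]' >> log.txt
python3 -m handwheel '[{"xyz":[1.75,0,-2.28],"rotation":[0,0,0],"claw":1},{"xyz":[1.75,0,-2.28],"rotation":[0,0,0],"claw":1},{"xyz":[1.75,0,-2.28],"rotation":[0,0,0],"claw":1},{"xyz":[1.75,0,-2.28],"rotation":[0,0,0],"claw":1},{"xyz":[1.75,0,-2.28],"rotation":[0,0,0],"claw":1}]' >> log.txt
python3 fit.py
```

```text
circle [ 11.2 136.5  55.1] range deg [151.2 673.4]
[[ 1.512e+02  4.700e+00 -3.800e+00]
 [ 1.667e+02  4.800e+00 -1.030e+01]
 [ 1.813e+02  3.800e+00 -1.340e+01]
 [ 1.958e+02  3.200e+00 -1.470e+01]
 [ 2.102e+02  1.600e+00 -1.450e+01]
 [ 2.245e+02  2.300e+00 -1.280e+01]
 [ 2.390e+02  1.300e+00 -1.240e+01]
 [ 2.535e+02  2.800e+00 -1.050e+01]
 [ 2.680e+02  4.000e+00 -9.100e+00]
 [ 2.824e+02  4.200e+00 -7.500e+00]
 [ 2.983e+02  4.800e+00 -6.900e+00]
 [ 3.134e+02  6.800e+00 -4.900e+00]
 [ 3.279e+02  7.400e+00 -3.800e+00]
 [ 3.423e+02  8.600e+00 -2.400e+00]
 [ 3.571e+02  9.300e+00 -0.000e+00]
 [ 3.722e+02  1.010e+01  1.300e+00]
 [ 3.874e+02  1.060e+01  2.200e+00]
 [ 4.027e+02  1.190e+01  1.500e+00]
 [ 4.179e+02  1.120e+01  1.000e+00]
 [ 4.330e+02  9.800e+00  1.000e+00]
 [ 4.482e+02  1.010e+01 -4.000e-01]
 [ 4.633e+02  9.100e+00 -1.000e-01]
 [ 4.785e+02  8.000e+00  3.000e-01]
 [ 4.940e+02  6.700e+00 -3.000e-01]
 [ 5.093e+02  5.200e+00 -5.000e-01]
 [ 5.246e+02  4.800e+00 -1.000e+00]
 [ 5.400e+02  3.200e+00 -2.200e+00]
 [ 5.550e+02  3.000e+00 -4.100e+00]
 [ 5.700e+02  2.000e+00 -3.500e+00]
 [ 5.849e+02  3.200e+00 -3.200e+00]
 [ 5.998e+02  2.100e+00 -4.600e+00]
 [ 6.147e+02  2.800e+00 -4.300e+00]
 [ 6.296e+02  3.600e+00 -4.100e+00]
 [ 6.443e+02  4.100e+00 -4.800e+00]
 [ 6.590e+02  6.000e+00 -3.600e+00]
 [ 6.734e+02  6.900e+00 -4.200e+00]]
drag,sin,cos [6.66 3.15 3.1 ] amp 4.42 resid 0.44
theta for heavy side down 315.5106387896595
```

```bash

python3 -m handwheel '[{"xyz":[1.75,0,-1.6],"rotation":[0,0,0],"claw":1},{"xyz":[1.75,0,-1.6],"rotation":[0,0,0],"claw":1},{"xyz":[0,0,0],"rotation":[0,0,0],"claw":1},{"xyz":[0,0,0],"rotation":[0,0,0],"claw":1},{"xyz":[0,0,0],"rotation":[0,0,0],"claw":1},{"xyz":[0,0,0],"rotation":[0,0,0],"claw":1},{"xyz":[0,0,0],"rotation":[0,0,0],"claw":1},{"xyz":[0,0,0],"rotation":[0,0,0],"claw":1}]' > end.txt; cat end.txt log.txt >/dev/null; cp log.txt log_bak.txt; cat end.txt >> log.txt; python3 fit.py | tail -4; cat end.txt; python3 st.py
python3 - <<'E'
from h import *
import cv2
b=camera("scene")[90:320,150:400,::-1];T=camera_info("top");a=camera("top")[80:280,150:380,::-1]
cv2.imwrite("pics/end.png",np.hstack([cv2.resize(b,(400,368)),cv2.resize(a,(400,368))]))
E
```

```text
[ 6.734e+02  6.900e+00 -4.200e+00]
 [ 6.786e+02  3.400e+00 -2.000e+00]]
drag,sin,cos [6.57 3.24 2.93] amp 4.37 resid 0.7
theta for heavy side down 317.8416562693367
time: 25.5
position: [554.9, 100.0, 177.9]
orientation: [0.0, 0.739, -0.674, -0.0]
wrist_force: [-5.8, 0.7, -3.8]
opening: 21.0
t 25.5 p [554.9 100.  177.9] F [-5.8  0.7 -3.8] open 21.0 yaw tool x -84.8 tilt [-0.     0.001 -1.   ] q [ 0.53  0.19 -0.25 -0.   -1.13  1.14]
```

View pics/end.png

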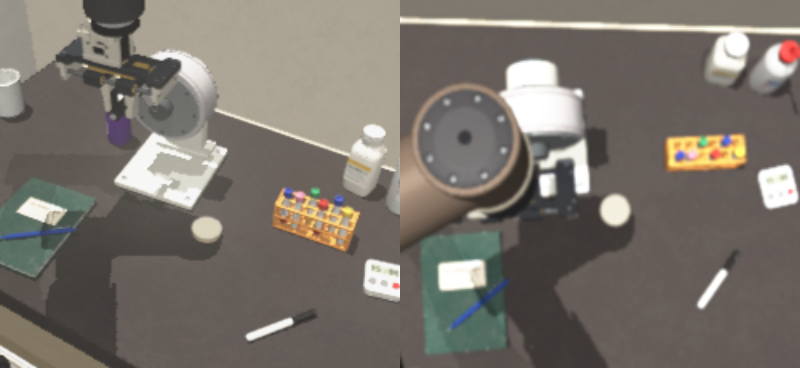

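The drum rests at about 318.6° with the handle still gripped (opening 21 mm). The jar, petri dish (208,230) and marker (282,325) look undisturbed. I'll hand it in.

```bash
python3 -c "
from plant import *
print(finish_job())"
```

```text
the job is handed in; nothing more can be done
None
```

I gripped the crank handle, turned the drum about 1.5 turns clockwise (as seen from the robot), and stopped with the handle at about 318.6°. My force readings put the heavy side straight down there. The job is handed in; no verdict was reported.

- **Heavy side:** the crank force fitted a steady drag of 6.6 N plus a load swing of 4.4 N, close to the values given. The fit puts the heavy side down at 316–318°. Allowing for the small force the wrist reads in free air (about 0.45 N), it would be about 320°. I stopped between the two, so the angle is good to a few degrees.
- **Last checks:** the drum was still at 25.5 s, the opening read 21 mm (on the handle), and the leftover wrist force was about 7 N. The last picture showed the petri dish, marker and jar undisturbed.
- **What disagreed:** the first grasp closed on air. The pictures showed the fingertips ending about 30 mm higher than the reported tool position, so I went 30 mm lower and the second grasp held. I don't know the cause of the offset. It does not affect the drum angle, which came from a circle fitted to the measured path.

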